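Roll the stray salami to its price ticket

ROBOT

A 7-joint arm with a two-finger parallel gripper is mounted at the origin on the work surface. World frame = base frame: x ahead of the robot, y to its left, z up, the work surface at z = 0. Lengths are in m, angles in rad, forces in N, time in s.
With the tool pointing down it reaches from about 0.425 to 0.875 m from the base axis. Payload 4.7 kg.
Tool frame: the origin (TCP) lies midway between the tips of the shut fingers; the grasp point (between the pads) lies 19 mm behind it (ctrl.grip_point_offset is the distance from the TCP to the grasp point, in m); z points along the fingers, y is the line along which they close (so a half turn about z gives the same grasp; the last joint's range is limited). The gripper opens to 87 mm and grips with 3 to 60 N. Pads are 19 mm wide; open, the fingers measure 117 mm over their backs; the gripper's body (75 mm by 190 mm) begins 51 mm behind the grasp point.
Start: joints at [1.249, 0.321, -0.07, 1.45, 0.023, 1.371, -0.057], TCP at [0.214, -0.614, 0.223] pointing down, gripper open.
Joint ranges: [-2.86, 2.86], [-0.3, 2.09], [-1.38, 1.24], [0.06, 2.45], [-1.56, 4.7], [0.09, 2.05], [-2.69, 2.69]. Speed limits (rad/s): [2.57, 2.57, 3.14, 3.14, 3.14, 3.14, 3.14].

INTERFACE

Orientations are given as a rotation vector (axis times angle).
In Python, from bench import ctrl gives the robot as it stands.
- The arm moves only by the tool move_arm, never from a script. Its argument "increments" is text: rows parted by semicolons, each of 7 numbers parted by spaces: the shift along the world's x, y, z in mm, then the turn, a rotation vector about the world's x, y, z in degrees, then the closure in counts, from 0 (fully open) to 255 (shut). A call has exactly 8 rows; each row shifts and turns the commanded pose from where the row before left it; what a row does not reach is not made up. A row lasts 1/12 s, in which the tool goes at most 41.7 mm and 7.16 degrees, less where a joint would pass 70% of its speed; a pose out of reach is approached as far as the arm can. A call with a gripper value outside its range is refused whole. The fingers move at their own pace and stop on an object; "grip_force" is the grip in N (left out, the last holds). Time passes only in rows, so rows that do not move let the fingers close, or fill a call up. It gives the time, the measured TCP pose, the force, the opening and the grip force at its end, in the units of the state.
- ctrl.get_state(): the state, without advancing time (a new reading comes with each control period).
- ctrl.get_image(name): name is "side" or "top" or "wrist"; returns a dict with "frame" (384x512x3 uint8, red, green, blue), "depth" (384x512 float32, m along the optical axis (not along the pixel's ray), 0 where there is no reading), "fx", "fy", "cx", "cy" (pixels), "k1" (the pictures are not rectified: a ray, as slopes to the right and down, at radius r is drawn at 1 + k1 r^2 times it, then the intrinsics apply), "position" and "orientation" of the camera in the world. Camera axes: x right, y down, z forward; pixel columns grow to the right and rows downward; lengths in m; the calibration is good to about 2 mm. A picture is of the moment at which its call begins.
- ctrl.close_job(): hands the job in; it is judged then, once.
Trained networks look in a picture, given as the dict that the camera call returned (one of the last four; its "shot" number tells which), for a name from the list of things; names that differ only in an ending like _2 or _b are one class to them, and where a whole thing is asked for, a point or a joint stands for the part that bears it (a point fixed in the world has none). Each returns a list of dicts, best first, with "score" (0 to 1); they miss things now and then, are a little off and sometimes report something else, mostly with a low value. They report only what shows in the picture. A call takes as long as a camera call. They do not tell look-alikes from the thing itself.
- ctrl.find_in(target, picture): "centre" ([x, y, z] in m, in world coordinates, good to about 4 mm: the middle of the surface that is visible of it).
- ctrl.silhouettes(target, picture): "region" (384x512 bool, what is visible of it).
The state is a dict: "time": time; "joint_positions": joint angles; "qd": joint speeds; "joint_torque": joint torques, N m; "position": TCP position; "tool_rot": TCP orientation; "ft_force": force on the tool from outside, world axes, zero at the start; "torque": the same for the moment, N m; "grip_width": opening from 0.0 (shut) to 1.0 (fully open); "grip_force": force on a finger pad.
Only numpy, scipy, OpenCV 4.12 (cv2) and the standard library are available. Lean on these libraries where they do the work, as an engineer would, in place of code of your own. Each camera call takes 0.05 s, during which the arm holds its last target. There are 200 camera calls.

TASK

One big salami lies loose in the middle of the display shelf, away from its place. Pushing on its top with the fingertips, roll it along the shelf until it comes to rest centred behind the wide price ticket, within the width of that ticket and still lying straight from front to back, and then leave it there untouched. Only roll it from above: do not grip it, lift it or shove it from low on its side, and leave the other goods where they stand.

Things in the scene. Friction and masses are not known exactly. Their poses are not given: they have to be found in the camera images.
- salami: the big salami: firm brown cylinder with cream paper band, 70 mm diameter, 180 mm long over slightly tapered ends, 0.5 to 0.9 kg. Origin on its axis at mid length, 51 mm above the table. x runs along its length, at the start roughly along the shelf's x; y and z turn as it rolls (z up at the start). Pushed on top it rolls, its centre going half as far as its top; let go, it soon stops
- deck: the display shelf on the table, a fixed dark steel board 400 mm deep (x), 800 mm wide (y), 16 mm thick. Origin at the centre of its underside, on the table; x points to its back, away from the robot, y along its length to the left; the salami has to roll to +y or -y. Ticket channel 18 mm high along the front edge, clear fence 30 mm high along the back edge
- ticket_wide: the wide price ticket, a blank white sloping card 100 mm wide and 42 mm long, leaning well back and standing 25 mm high at the front edge of the shelf, left or right of the salami; fixed. Origin at the middle of its foot, on the shelf board; its axes are parallel to the shelf's. The salami's place is straight behind it: the line through this origin along its x axis
- ticket_narrow: a narrow price ticket, 45 mm wide, otherwise like the wide one, on the other side of the salami; fixed. Origin at the middle of its foot
- jar: amber jar with a white cap and paper label, 60 mm in diameter, 85 mm high, standing near one end of the shelf in line with the salami's path. Origin at the centre of its underside. Leave alone
- tin: plain steel tin, 68 mm in diameter, 70 mm high, standing near the other end of the shelf in line with the salami's path. Origin at the centre of its underside. Leave alone
- pack_mince: black tray pack with a dark red top, 60 x 120 mm, 35 mm high, in the row along the back of the shelf. Origin at the centre of its underside. Leave alone
- pack_ham: black tray pack with a pink top, 60 x 120 mm, 35 mm high, in the back row. Origin at the centre of its underside. Leave alone
- carton: cardboard carton, 50 x 100 mm, 75 mm high, in the back row. Origin at the centre of its underside. Leave alone
- chub: small stubby sausage standing upright, 52 mm in diameter, 92 mm high, in the back row. Origin at the centre of its underside. Leave alone
- pot: small glass jar with a black cap, 54 mm in diameter, 60 mm high, near the front edge between the tickets. Origin at the centre of its underside. Leave alone
There are look-alikes about, which are no part of the job. Leave any turquoise look-alike of the salami alone.

How it is judged:
By the outcome, as a careful person would: the job done as asked, in the order asked, and still so for the second after the job is handed in, with the robot touching nothing.
It also fails if it takes over 61 s, if anything falls off the work surface, if the arm or the gripper's body presses on something with over 40 N, if the wrist force passes 120 N, or if a joint passes its speed limit or range.

## Working session

There is one attempt and no reset: what is moved stays moved. The work goes in short steps, Python scripts to look and compute and a tool call to move; the robot and the scene stay as the last step left them, time stands still between calls to the robot, and variables do not carry over. Pictures are saved under pics/ and viewed, at most 10 in all, crops included, and the job is handed in when it is done.

Besides the shell and the picture viewer there is one more tool, called after "Request:" as name(argument=value, ...) on one line, values as JSON. move_arm: Moves the arm, as the interface text tells. Its arguments: {"type":"object","properties":{"increments":{"type":"string"},"grip_force":{"type":"number"}},"required":["increments"]}

```bash
mkdir -p pics; ls; python3 - <<'E'
from bench import ctrl
import cv2,numpy as np
s=ctrl.get_state();print(s['time'],s['position'],s['tool_rot'],s['grip_width'])
for n in('top','side'):
    p=ctrl.get_image(n);cv2.imwrite(f'pics/{n}0.png',p['frame'][:,:,::-1])
    print(n,p['position'],p['orientation'])
    for t in('salami','deck','ticket_wide','ticket_narrow','jar','tin','pot','chub','carton'):
        print(t,[(round(d['score'],2),np.round(d['centre'],3)) for d in ctrl.find_in(t,p)][:3])
E
```

```text
pics
0.0 [ 0.21394111 -0.61318485  0.22142369] [-3.09552585e+00 -5.24731461e-01  6.70534574e-04] 1.0021549149025464
top [0.34107972 0.02913013 1.26386445] [-2.19366717  2.13073043 -0.11959703]
salami [(0.91, array([0.203, 0.316, 0.064])), (0.82, array([ 0.2  , -0.31 ,  0.069])), (0.73, array([0.546, 0.262, 0.103]))]
deck [(0.77, array([ 0.555, -0.023,  0.014]))]
ticket_wide [(0.8, array([0.407, 0.114, 0.033]))]
ticket_narrow [(0.57, array([ 0.438, -0.26 ,  0.031])), (0.3, array([ 0.551, -0.023,  0.016]))]
jar [(0.95, array([0.545, 0.268, 0.099]))]
tin [(0.96, array([ 0.594, -0.366,  0.085]))]
pot [(0.53, array([ 0.414, -0.063,  0.078]))]
chub [(0.95, array([0.707, 0.153, 0.099]))]
carton [(0.69, array([ 0.72 , -0.082,  0.09 ]))]
side [0.34825526 0.93015921 0.92519018] [-0.21985007  2.83414466 -1.21759777]
salami [(0.9, array([ 0.568, -0.028,  0.071])), (0.78, array([ 0.202, -0.278,  0.056])), (0.62, array([0.203, 0.341, 0.063]))]
deck [(0.97, array([0.55 , 0.13 , 0.014])), (0.29, array([0.705, 0.066, 0.049]))]
ticket_wide [(0.56, array([0.401, 0.12 , 0.034]))]
ticket_narrow [(0.58, array([ 0.445, -0.26 ,  0.035]))]
jar [(0.86, array([0.544, 0.294, 0.078]))]
tin [(0.52, array([ 0.596, -0.352,  0.072]))]
pot [(0.75, array([ 0.417, -0.045,  0.058]))]
chub [(0.91, array([0.708, 0.174, 0.074]))]
carton [(0.62, array([ 0.724, -0.055,  0.082]))]
```

View pics/top0.png

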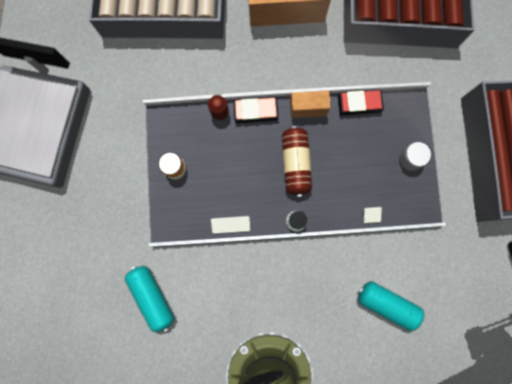

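View pics/side0.png

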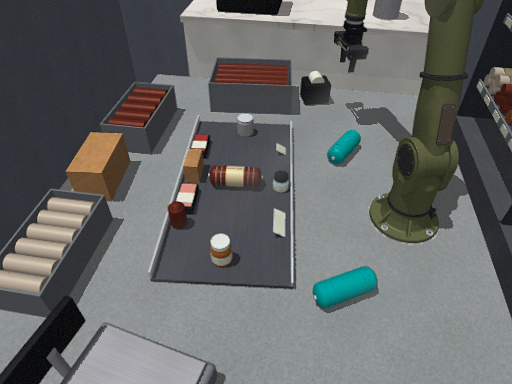

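The salami lies at about (297,160) in the top view. The wide ticket at (230,225) is to its +y side, the jar is at (172,165) beyond that, and the pot at (297,220) stands in front of the salami. Next I measure axes and angles.

```bash
cat > h.py <<'E'
from bench import ctrl
import cv2,numpy as np
from scipy.spatial.transform import Rotation as R
def unproj(p,uv,depth=None,z=None):
    uv=np.asarray(uv,float).reshape(-1,1,2)
    K=np.array([[p['fx'],0,p['cx']],[0,p['fy'],p['cy']],[0,0,1]])
    n=cv2.undistortPoints(uv,K,np.array([p['k1'],0,0,0.]))[:,0]
    d=np.c_[n,np.ones(len(n))]@R.from_rotvec(p['orientation']).as_matrix().T
    o=np.array(p['position'])
    t=np.asarray(depth) if z is None else (z-o[2])/d[:,2]
    return o+d*t[:,None]
def cloud(p,mask):
    v,u=np.nonzero(mask&(p['depth']>0))
    return unproj(p,np.c_[u,v],p['depth'][v,u])
def rect(P):
    """centre, yaw of the side nearest world x, sizes (along x, along y)"""
    (c,s,a)=cv2.minAreaRect((P[:,:2]*1000).astype(np.float32)); a=a%90
    if a>45: a-=90
    else: s=s
    B=cv2.boxPoints((c,s,a)); e=np.deg2rad(a); 
    Q=P[:,:2]@np.array([[np.cos(e),-np.sin(e)],[np.sin(e),np.cos(e)]])
    lo,hi=np.percentile(Q,1,0),np.percentile(Q,99,0)
    return np.array(c),a,(hi-lo)*1000
def salami(p,near):
    for d in ctrl.silhouettes('salami',p):
        P=cloud(p,d['region'])
        if len(P)<50 or np.linalg.norm(np.median(P,0)[:2]-near)>.08: continue
        P=P[(P[:,2]>.05)&(P[:,2]<.1)]   # upper half
        x=P[:,:2]; lo,hi=x.min(0),x.max(0)
        return d['score'],P
E
python3 - <<'E'
from h import *
p=ctrl.get_image('top')
C=unproj(p,[(146,100),(429,85),(443,225),(151,244)],z=.03)
print('corners',C.round(3).tolist())
s,P=salami(p,[.568,-.028]); print('sal',s,len(P),*rect(P),np.percentile(P[:,2],[50,99]))
# slice by x: top-of-cylinder mid y
for lo in np.arange(.46,.68,.02):
    m=(P[:,0]>=lo)&(P[:,0]<lo+.02)
    if m.sum()>5: print(round(lo+.01,3),P[m,1].min().round(4),P[m,1].max().round(4),np.percentile(P[m,2],95).round(4))
for t in('ticket_wide','ticket_narrow','deck'):
    for d in ctrl.silhouettes(t,p)[:1]:
        Q=cloud(p,d['region']); print(t,d['score'],*rect(Q),np.median(Q,0).round(4),Q[:,2].min(),Q[:,2].max())
        if t=='ticket_wide': np.save('tw.npy',Q)
E
```

```text
corners [[0.739, 0.365, 0.03], [0.808, -0.429, 0.03], [0.414, -0.46, 0.03], [0.341, 0.327, 0.03]]
sal 0.9 1678 [574.29852295 -53.82988739] 5.6334614753723145 [170.45140338  67.59305121] [0.08109125 0.09039621]
0.49 -0.0917 -0.0285 0.0857
0.51 -0.0947 -0.0255 0.0883
0.53 -0.0913 -0.0226 0.088
0.55 -0.0915 -0.022 0.0877
0.57 -0.0881 -0.019 0.0883
0.59 -0.0882 -0.0161 0.0897
0.61 -0.0855 -0.0154 0.088
0.63 -0.0815 -0.0149 0.0879
0.65 -0.0781 -0.0146 0.0878
0.67 -0.051 -0.0412 0.07
ticket_wide 0.86 [400.13150024 115.24874115] 4.8976149559021 [36.22207114 97.31511221] [0.4001 0.1141 0.0342] 0.015563121545756564 0.047734048149624675
ticket_narrow 0.74 [ 439.75839233 -263.74621582] 1.3193377256393433 [38.871482   44.92529289] [ 0.4386 -0.2631  0.0332] 0.01320026718251266 0.04669319877508338
deck 0.79 [581.51464844 -48.48620605] 5.438436031341553 [393.99359571 784.69817323] [ 0.5536 -0.0183  0.0165] -0.007897479279937336 0.0943885859582585
```

Request:
move_arm(increments="22.6 33.8 0 0 0 4.75 80;22.6 33.8 0 0 0 4.75 80;22.6 33.8 0 0 0 4.75 80;22.6 33.8 0 0 0 4.75 80;22.6 33.8 0 0 0 4.75 80;22.6 33.8 0 0 0 4.75 80;22.6 33.8 0 0 0 4.75 80;22.6 33.8 0 0 0 4.75 80")

```text
time: 1.92
position: [0.3958, -0.3416, 0.2229]
tool_rot: [2.754, 1.51, -0.0]
ft_force: [0.9, -0.9, 0.6]
grip_width: 0.69
grip_force: 0.0
```

Request:
move_arm(increments="22.6 33.8 0 0 0 4.75 80;22.6 33.8 0 0 0 4.75 80;22.6 33.8 0 0 0 4.75 80;22.6 33.8 0 0 0 4.75 80;22.6 33.8 0 0 0 4.75 80;22.6 33.8 0 0 0 4.75 80;22.6 33.8 0 0 0 4.75 80;22.6 33.8 0 0 0 4.75 80")

```text
time: 2.58
position: [0.5766, -0.0713, 0.223]
tool_rot: [2.113, 2.324, 0.0]
ft_force: [-0.3, 0.1, -0.4]
grip_width: 0.684
grip_force: 0.0
```

Request:
move_arm(increments="0 0 -30 0 0 0 80;0 0 -35 0 0 0 80;0 0 -35 0 0 0 80;0 0 -25 0 0 0 80;0 0 -7 0 0 0 80;0 0 -4 0 0 0 80;0 0 -3 0 0 0 80;0 0 0 0 0 0 80")

```text
time: 3.25
position: [0.5763, -0.0738, 0.0856]
tool_rot: [2.117, 2.319, -0.001]
ft_force: [-0.4, -0.6, 0.2]
grip_width: 0.685
grip_force: 0.2
```

Request:
move_arm(increments="0 0 -2 0 0 0 80;-0.3 3 0 0 0 0 80;-0.5 5 0.5 0 0 0 80;-0.5 5 0.5 0 0 0 80;-0.5 5 0 0 0 0 80;-0.3 3 0 0 0 0 80;0 0 0 0 0 0 80;0 0 0 0 0 0 80")

```text
time: 3.92
position: [0.5751, -0.0518, 0.0863]
tool_rot: [2.115, 2.318, 0.002]
ft_force: [-5.8, 0.3, 11.9]
grip_width: 0.686
grip_force: 5.7
```

```bash
cat > m.py <<'E'
from h import *
import sys
p=ctrl.get_image('side')
cv2.imwrite(f'pics/{sys.argv[1]}.png',p['frame'][:,:,::-1])
s=ctrl.get_state();print(s['position'].round(4) if hasattr(s['position'],'round') else s['position'],s['ft_force'])
d=[(round(d['score'],2),np.round(d['centre'],3)) for d in ctrl.find_in('salami',p)];print(d)
E
python3 m.py s1
```

```text
[ 0.5751 -0.052   0.0863] [-4.99599113 -1.06393461 11.26129233]
[(0.75, array([ 0.204, -0.28 ,  0.057])), (0.68, array([0.203, 0.344, 0.061]))]
```

Request:
move_arm(increments="-0.5 5 0 0 0 0 80;-0.7 8 0 0 0 0 80;-0.8 9 0 0 0 0 80;-0.8 9 0 0 0 0 80;-0.7 8 -0.5 0 0 0 80;-0.5 6 -0.5 0 0 0 80;-0.4 4 0 0 0 0 80;0 0 0 0 0 0 80")

```text
time: 4.68
position: [0.5703, -0.0008, 0.0845]
tool_rot: [2.114, 2.321, 0.004]
ft_force: [-4.3, 0.1, 9.0]
grip_width: 0.684
grip_force: 4.2
```

```bash
cat > m.py <<'E'
from h import *
import sys
p=ctrl.get_image(sys.argv[1]); e=np.deg2rad(5.2)
if len(sys.argv)>2: cv2.imwrite(f'pics/{sys.argv[2]}.png',p['frame'][:,:,::-1])
s=ctrl.get_state();print(np.round(s['position'],4),np.round(s['ft_force'],1))
# all depth points of salami zone, deck frame relative to ticket line
f=p['frame'].astype(int); ok=(p['depth']>0)
P=cloud(p,ok); C=f[np.nonzero(ok)[0],np.nonzero(ok)[1]]
D=P[:,:2]-[.400,.1145]; X=D@[np.cos(e),np.sin(e)]; Y=D@[-np.sin(e),np.cos(e)]
m=(X>.05)&(X<.26)&(abs(Y+.08)<.2)&(P[:,2]>.06)&(P[:,2]<.093)&(C[:,0]>C[:,2]+15)
X,Y,Z=X[m],Y[m],P[m,2]
m=(Y<.1); X,Y,Z=X[m],Y[m],Z[m]
for lo in np.arange(.06,.26,.02):
    k=(X>=lo)&(X<lo+.02)
    if k.sum()>8:
        y=Y[k];z=Z[k]
        # circle of R=35 about (c, .051): best c
        c=np.arange(-.25,.1,.0005); r=np.abs(np.hypot(y[:,None]-c,z[:,None]-.052)-.035)
        print(round(lo+.01,2),k.sum(),'c=%.4f'%c[np.median(r,0).argmin()],'y %.3f..%.3f'%(y.min(),y.max()))
E
python3 m.py top t1; python3 m.py side s2
```

```text
[ 0.5703 -0.0013  0.0846] [-4.3  1.   8.4]
[ 0.5704 -0.0017  0.0846] [-5.8  1.1  8.7]
0.07 28 c=-0.1610 y -0.157..-0.121
0.09 86 c=-0.1500 y -0.167..-0.115
0.11 91 c=-0.1485 y -0.164..-0.114
0.13 66 c=-0.1490 y -0.172..-0.113
0.15 99 c=-0.1495 y -0.171..-0.109
0.17 93 c=-0.1500 y -0.167..-0.112
0.19 70 c=-0.1495 y -0.163..-0.111
0.21 80 c=-0.1470 y -0.163..-0.111
0.23 87 c=-0.1490 y -0.171..-0.110
0.25 10 c=-0.1590 y -0.155..-0.120
```

Request:
move_arm(increments="0 0 12 0 0 0 80;1.7 -18.5 0 0 0 0 80;1.7 -18.5 0 0 0 0 80;0 0 -8 0 0 0 80;0 0 -4 0 0 0 80;-0.3 3 0 0 0 0 80;-0.5 5 0.5 0 0 0 80;-0.7 8 0.5 0 0 0 80")

```text
time: 5.45
position: [0.5728, -0.0245, 0.0856]
tool_rot: [2.116, 2.317, 0.001]
ft_force: [-3.1, -2.4, 14.8]
grip_width: 0.688
grip_force: 7.3
```

Request:
move_arm(increments="-0.8 9 0 0 0 0 80;-0.9 10 0 0 0 0 80;-0.9 10 0 0 0 0 80;-0.8 9 0 0 0 0 80;-0.8 9 -0.5 0 0 0 80;-0.6 7 -0.5 0 0 0 80;-0.5 5 0 0 0 0 80;0 0 0 0 0 0 80")

```text
time: 6.12
position: [0.5666, 0.0396, 0.0846]
tool_rot: [2.113, 2.324, 0.005]
ft_force: [-3.7, 1.2, 15.1]
grip_width: 0.69
grip_force: 7.1
```

```bash
python3 m.py side s3
```

```text
[0.5666 0.039  0.0847] [-5.2  1.9 14.7]
0.07 38 c=-0.1185 y -0.117..-0.077
0.09 97 c=-0.1080 y -0.130..-0.071
0.11 96 c=-0.1070 y -0.128..-0.070
0.13 66 c=-0.1075 y -0.117..-0.070
0.15 99 c=-0.1085 y -0.131..-0.071
0.17 104 c=-0.1055 y -0.127..-0.066
0.19 75 c=-0.1060 y -0.124..-0.070
0.21 86 c=-0.1085 y -0.120..-0.071
0.23 90 c=-0.1075 y -0.122..-0.069
0.25 11 c=-0.1205 y -0.104..-0.079
```

Request:
move_arm(increments="0 0 12 0 0 0 80;1.7 -18.5 0 0 0 0 80;1.7 -18.5 0 0 0 0 80;0 0 -8 0 0 0 80;0 0 -4 0 0 0 80;-0.3 3 0 0 0 0 80;-0.5 5 0.5 0 0 0 80;-0.7 8 0.5 0 0 0 80")

```text
time: 6.83
position: [0.5684, 0.0138, 0.0848]
tool_rot: [2.117, 2.318, -0.001]
ft_force: [-5.4, -2.4, 18.3]
grip_width: 0.686
grip_force: 8.9
```

Request:
move_arm(increments="-0.8 9 0 0 0 0 80;-0.9 10 0 0 0 0 80;-0.9 10 0 0 0 0 80;-0.8 9 0 0 0 0 80;-0.8 9 -0.5 0 0 0 80;-0.6 7 -0.5 0 0 0 80;-0.5 5 0 0 0 0 80;0 0 0 0 0 0 80")

```text
time: 7.5
position: [0.5622, 0.0785, 0.0851]
tool_rot: [-2.112, -2.324, -0.004]
ft_force: [-8.7, 2.1, 21.5]
grip_width: 0.689
grip_force: 10.6
```

```bash
python3 m.py side s4
```

```text
[0.5622 0.078  0.0851] [-7.5  1.9 20.6]
0.07 41 c=-0.0735 y -0.084..-0.031
0.09 101 c=-0.0655 y -0.085..-0.028
0.11 101 c=-0.0660 y -0.082..-0.029
0.13 74 c=-0.0660 y -0.088..-0.028
0.15 103 c=-0.0630 y -0.086..-0.029
0.17 102 c=-0.0645 y -0.080..-0.028
0.19 81 c=-0.0665 y -0.079..-0.028
0.21 90 c=-0.0665 y -0.086..-0.029
0.23 95 c=-0.0690 y -0.084..-0.029
0.25 12 c=-0.0735 y -0.073..-0.035
```

Request:
move_arm(increments="0 0 12 0 0 0 80;1.6 -17 0 0 0 0 80;1.6 -17 0 0 0 0 80;0 0 -7 0 0 0 80;0 0 -4 0 0 0 80;-0.3 3 0 0 0 0 80;-0.5 5 0.5 0 0 0 80;-0.7 8 0.5 0 0 0 80")

```text
time: 8.22
position: [0.5642, 0.0555, 0.085]
tool_rot: [2.117, 2.32, -0.001]
ft_force: [-5.2, -2.6, 15.5]
grip_width: 0.693
grip_force: 7.9
```

Request:
move_arm(increments="-0.8 9 0 0 0 0 80;-0.8 9 0 0 0 0 80;-0.8 9 0 0 0 0 80;-0.7 8 0 0 0 0 80;-0.7 7 -0.5 0 0 0 80;-0.5 5 -0.5 0 0 0 80;-0.3 3 0 0 0 0 80;0 0 0 0 0 0 80")

```text
time: 8.88
position: [0.559, 0.11, 0.0858]
tool_rot: [-2.113, -2.324, -0.003]
ft_force: [-7.6, 1.2, 22.6]
grip_width: 0.686
grip_force: 11.1
```

```bash
python3 m.py side s5
```

```text
[0.559  0.1097 0.0858] [-8.3  0.9 21.7]
0.07 43 c=-0.0370 y -0.044..-0.001
0.09 112 c=-0.0300 y -0.047..0.008
0.11 110 c=-0.0300 y -0.053..0.006
0.13 81 c=-0.0280 y -0.047..0.006
0.15 110 c=-0.0300 y -0.045..0.007
0.17 108 c=-0.0290 y -0.052..0.007
0.19 81 c=-0.0285 y -0.051..0.006
0.21 103 c=-0.0305 y -0.048..0.009
0.23 100 c=-0.0305 y -0.047..0.006
0.25 9 c=-0.0485 y -0.032..-0.003
```

Request:
move_arm(increments="0 0 12 0 0 0 80;1.4 -15 0 0 0 0 80;1.4 -15 0 0 0 0 80;0 0 -7 0 0 0 80;0 0 -4 0 0 0 80;-0.3 3 -0.5 0 0 0 80;-0.5 5 0 0 0 0 80;-0.6 7 0 0 0 0 80")

```text
time: 9.6
position: [0.5607, 0.0906, 0.0848]
tool_rot: [2.117, 2.32, -0.003]
ft_force: [-7.3, -4.0, 22.5]
grip_width: 0.686
grip_force: 11.2
```

Request:
move_arm(increments="-0.7 8 0 0 0 0 80;-0.7 8 0 0 0 0 80;-0.7 8 0 0 0 0 80;-0.5 6 0 0 0 0 80;-0.4 5 0 0 0 0 80;-0.3 3 0 0 0 0 80;0 1 0 0 0 0 80;0 0 0 0 0 0 80")

```text
time: 10.27
position: [0.5566, 0.1333, 0.0861]
tool_rot: [-2.113, -2.322, -0.001]
ft_force: [-9.4, -1.3, 23.5]
grip_width: 0.689
grip_force: 11.8
```

Request:
move_arm(increments="0 0 10 0 0 0 80;0 0 20 0 0 0 80;0 -10 35 0 0 0 80;0 -35 20 0 0 0 80;0 -40 5 0 0 0 80;0 -40 0 0 0 0 80;0 -40 0 0 0 0 80;0 -40 0 0 0 0 80")

```text
time: 10.93
position: [0.5574, -0.0757, 0.1726]
tool_rot: [-2.115, -2.323, -0.001]
ft_force: [0.6, 1.4, 0.0]
grip_width: 0.681
grip_force: 0.0
```

Request:
move_arm(increments="0 -40 0 0 0 0 80;0 -40 0 0 0 0 80;0 -20 0 0 0 0 80;0 0 0 0 0 0 80;0 0 0 0 0 0 80;0 0 0 0 0 0 80;0 0 0 0 0 0 80;0 0 0 0 0 0 80")

```text
time: 11.6
position: [0.5581, -0.1735, 0.173]
tool_rot: [-2.113, -2.324, -0.001]
ft_force: [-0.4, 1.2, -0.0]
grip_width: 0.69
grip_force: 0.0
```

```bash
python3 m.py side s6; python3 m.py top t6; python3 - <<'E'
from h import *
e=np.deg2rad(5.2)
for n in('top','side'):
    p=ctrl.get_image(n)
    for t in('ticket_wide',):
        for d in ctrl.silhouettes(t,p)[:1]:
            Q=cloud(p,d['region']); print(n,t,*rect(Q))
            D=Q[:,:2]-[.400,.1145];Y=D@[-np.sin(e),np.cos(e)];print('ticket Y range',np.percentile(Y,[1,50,99]).round(4))
    r=salami(p,[.56,.13])
    if r: print('sal',*rect(r[1]))
E
```

```text
[ 0.558  -0.174   0.1731] [ 0.1 -0.2  0.3]
0.07 46 c=-0.0120 y -0.017..0.029
0.09 116 c=-0.0005 y -0.023..0.034
0.11 108 c=0.0005 y -0.022..0.036
0.13 118 c=0.0005 y -0.018..0.036
0.15 122 c=-0.0015 y -0.023..0.036
0.17 114 c=-0.0005 y -0.020..0.037
0.19 118 c=-0.0005 y -0.017..0.037
0.21 110 c=0.0010 y -0.027..0.036
0.23 103 c=-0.0010 y -0.021..0.034
0.25 9 c=-0.0075 y -0.008..0.024
[ 0.558  -0.1744  0.1732] [-0.7 -0.4 -0.2]
0.07 110 c=-0.0030 y -0.033..0.030
0.09 199 c=-0.0005 y -0.034..0.033
0.11 193 c=-0.0010 y -0.035..0.031
0.13 182 c=-0.0010 y -0.036..0.033
0.15 185 c=-0.0010 y -0.035..0.032
0.17 170 c=-0.0010 y -0.035..0.034
0.19 189 c=-0.0010 y -0.034..0.033
0.21 187 c=0.0000 y -0.033..0.032
0.23 152 c=-0.0015 y -0.033..0.034
top ticket_wide [402.16262817 114.74269104] 8.050538063049316 [41.14722434 96.79019589]
ticket Y range [-0.0485 -0.001   0.0483]
sal [556.41253662 127.86413574] 5.718787670135498 [171.40867605  67.74277431]
side ticket_wide [402.43103027 118.29412079] 6.112935543060303 [35.79908988 94.94426633]
ticket Y range [-0.044   0.0064  0.0509]
sal [559.3427124 136.3793335] 4.9536895751953125 [171.68010663  57.23121655]
```

Both cameras put the salami within 1–3 mm of the ticket line, straight and at rest. I take one look, then hand in.

View pics/t6.png

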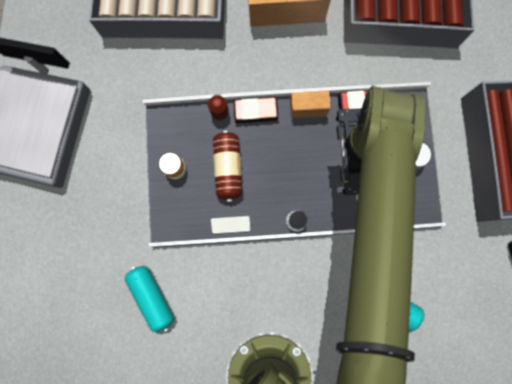

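The salami at (227,166) lies straight behind the wide ticket at (230,225). The jar, pot and back row that show have not moved, and the arm is clear.

```bash
python3 -c "
from bench import ctrl
print(ctrl.close_job())"
```

```text
the job is handed in; nothing more can be done
None
```

The salami was rolled from above to rest straight behind the wide price ticket, within about 3 mm of its centre line, and the job was handed in at about 12 s with the arm clear; the tin and one pack were partly hidden by the arm in the last picture.

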